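# Open the push-and-twist tablet tub

## Robot

A 6-joint arm with a two-finger parallel gripper is mounted at the origin on a cart in front of the work surface, level with it; the furniture and walls round the work are solid. World frame = base frame: x ahead of the robot, y to its left, z up, the work surface at z = 0. Lengths are in m, angles in rad, forces in N, time in s.
With the tool pointing down it reaches from about 0.375 to 0.975 m from the base axis. Payload 3.8 kg.
Tool frame: the origin (TCP) lies midway between the tips of the shut fingers; the grasp point (between the pads) lies 19 mm behind it; z points along the fingers, y is the line along which they close (so a half turn about z gives the same grasp; the last joint's range is limited). The gripper opens to 85 mm and grips with 20 to 120 N. Pads are 22 mm wide; open, the fingers measure 114 mm over their backs; the gripper's body (76 mm by 85 mm) begins 54 mm behind the grasp point. The pads swing forward as they close: fully open they stand 13 mm farther back than shut.
Start: joints at [1.17, 0.264, 1.604, -0, 1.274, -0.037], TCP at [0.24, 0.631, 0.231] pointing down, gripper open.
Joint ranges: [-2.63, 2.63], [-0.94, 2.18], [0.31, 2.57], [-1.31, 4.45], [0, 2.66], [-2.55, 2.55]. Speed limits (rad/s): [2.57, 2.57, 3.14, 3.14, 3.14, 3.14].

## Interface

Orientations are given as a rotation vector (axis times angle).
In Python, from workcell import read_state, vision, ticket gives the robot as it stands. The module is installed in compiled form; this text tells all that it offers.
- The arm moves only by the tool jog_arm, never from a script. Its arguments are lists of equal length, an entry for each row: "turn": the turn, a rotation vector about the tool's x, y, z in rad, a list of three; "delta_pos": the shift along the tool's x, y, z in m, a list of three; "gripper": the finger opening in m, from 0 to 0.0854. In form: {"turn": [[rx, ry, rz], ...], "delta_pos": [[dx, dy, dz], ...], "gripper": [gripper, ...]}. A call has 1 to 20 rows; each row shifts and turns the commanded pose from where the row before left it, along the tool's axes as they then stand; what a row does not reach is not made up. A row lasts 1/12 s, in which the tool goes at most 41.7 mm and 7.16 degrees, less where a joint would pass 70% of its speed; a pose out of reach is approached as far as the arm can. A call with a gripper value outside its range is refused whole. The fingers move at their own pace and stop on an object; "grip_force" is the grip in N (left out, the last holds). Time passes only in rows, so rows that do not move let the fingers close. It gives the time, the measured TCP pose, the force, the opening and the grip force at its end, in the units of the state.
- read_state(): the state, without advancing time (a new reading comes with each control period).
- vision.read_camera(name): name is "side" or "top" or "wrist"; returns the picture (480x640x3 uint8, red, green, blue); there is no depth.
- vision.calibration(name): a dict with "vfov" (degrees; the focal length in pixels is half the picture's height over the tangent of half this angle, whatever the lens; pixels are square), "cx", "cy" (the principal point, pixels), "R" (3x3) and "t" (3): a world point X has camera coordinates R X + t; the wrist camera has in their place "mount" (4x4, takes a point from camera to tool coordinates, whose origin is the TCP and whose axes are the flange's). Camera axes: x right, y down, z forward; pixel columns grow to the right and rows downward; lengths in m; the calibration is good to about 2 mm. A picture is of the moment at which its call begins: read the wrist's pose just before it. calibration takes no time and is no camera call.
- ticket.finish_job(): hands the job in; it is judged then, once.
The state is a dict: "time": time; "q": joint angles; "joint_vel": joint speeds; "joint_torque": joint torques, N m; "tool_pos": TCP position; "tcp_rot": TCP orientation; "wrist_force": force on the tool from outside, world axes, zero at the start; "torque": the same for the moment, N m; "width": opening from 0.0 (shut) to 1.0 (fully open); "grip_force": force on a finger pad.
Only numpy, scipy, OpenCV 4.12 (cv2) and the standard library are available. Lean on these libraries where they do the work, as an engineer would, in place of code of your own. Each camera call takes 0.05 s, during which the arm holds its last target. There are 200 camera calls.

## Task

Open the white dishwasher-tablet tub: push its blue safety cap straight down against the spring until you feel the hard stop, ease up a few millimetres (neither under the upper catch nor on the stop can it turn), twist it counter-clockwise (seen from above) free and lift it off. Press no harder than you must, for the cap cracks if it is forced. Then set the cap down gently, upright on its stem, on the middle of the oval grey tray, let go, and leave the other things standing where they are.

Things in the scene. Friction and masses are not known exactly. Their poses are not given: they have to be found in the camera images.
- tub: White round tub with a green band, fixed to the worktop by a black suction foot. Body 92 mm, foot 100 mm, neck 70 mm across. Origin: centre of its underside; z up. Two red dots on its shoulder, on its x axis at both sides, mark the locked direction of the cap's bar; two green dots, 57 degrees counter-clockwise of them, the open direction.
- tub_mouth (a point): Centre of the tub's mouth, 104 mm above the worktop; axes as the tub's. Under the rim is a bayonet. Upper teeth block turning until the cap is pushed down by a depth D of 2 to 9.5 mm, which differs from run to run and cannot be seen. The cap turns freely from D to D + 3 mm. Deeper, ridges block turning again; the hard stop is at D + 6 mm. So turn it 3 to 6 mm above the stop, best 4.5.
- cap: Blue cap, loose, about 90 g, 86 mm across, 62 mm tall. Origin: centre of the underside of its stem; z up. At the start it is locked in the tub, its x axis along the tub's x axis (3 degrees of play), its origin 94 mm above the worktop. A spring pushes it up with 6 N there and 0.6 N more per mm of pressing. A force of over 60 N between cap and tub, by pushing or by twisting against a block, cracks it.
- cap_bar (a point): Point in the cap's grip bar, on the cap's axis, 51 mm above the cap's origin; axes as the cap's. The bar is straight, 56 mm long along x, 14 mm thick along y, and rises from the deck (32 mm above the cap's origin) to 62 mm above the cap's origin.
- cap_deck (a point): Centre of the top of the cap's flat round deck (86 mm across), 32 mm above the cap's origin, at the foot of the bar. Finger tips may rest on it on both sides of the bar to push down. A skirt hangs from the deck's edge to 10 mm above the cap's origin.
- cap_lug (a point): Middle of one of the two lugs at the foot of the cap's 34 mm stem: 24 mm along x from the cap's axis, 3 mm above its origin. Over both lugs 56 mm, each 8 mm wide, 6 mm high. Turned 51 to 62 degrees counter-clockwise from locked (a wall stops it at 62) the lugs face gaps in the rim and the cap lifts straight out; if let up there, the spring raises it 4 mm above its locked height.
- oval_tray: Shallow oval grey stoneware tray with a brown rim, 138 mm along its x and 223 mm along its y axis, 10 mm high, loose, 0.5 kg, lying on the worktop. Origin: centre of its underside. Its flat middle, 72 by 168 mm, is 6 mm above the origin: a cap set down there has its own origin at that height.
- spice_jar: Spice jar with a dark lid, 41 mm across, 105 mm tall, a bystander behind the work. Origin: centre of its underside.
- salt_shaker: Glass salt shaker with a grey top, 44 mm across, 90 mm tall, a bystander behind the work. Origin: centre of its underside.
- mug: Cream mug with a red inside, 86 by 122 mm with the handle, 90 mm tall, a bystander behind the work. Origin: centre of its underside.
Mind the look-alikes: they are no part of the job. Of the things that look like the cap, the smallest one is meant.

How it is judged:
By the outcome, as a careful person would: the job done as asked, in the order asked, and still so for the second after the job is handed in, with the robot touching nothing.
It also fails if it takes over 72 s, if anything falls off the work surface, if the arm or the gripper's body presses on something with over 40 N, if the wrist force passes 120 N, or if a joint passes its speed limit or range.

## Working session

There is one attempt and no reset: what is moved stays moved. The work goes in short steps, Python scripts to look and compute and a tool call to move; the robot and the scene stay as the last step left them, time stands still between calls to the robot, and variables do not carry over. Pictures are saved under pics/ and viewed, at most 10 in all, crops included, and the job is handed in when it is done.

Besides the shell and the picture viewer there is one more tool, called after "Emit:" by a JSON object that holds its "op" and its "data". jog_arm: Moves the arm, as the interface text tells. Its arguments: {"type":"object","properties":{"turn":{"type":"array","items":{"type":"array","items":{"type":"number"}}},"delta_pos":{"type":"array","items":{"type":"array","items":{"type":"number"}}},"gripper":{"type":"array","items":{"type":"number"}},"grip_force":{"type":"number"}},"required":["turn","delta_pos","gripper"]}

```bash
mkdir -p pics; python3 - <<'E'
from workcell import read_state, vision
import cv2,json
print(read_state())
for n in("top","side"):
    im=vision.read_camera(n); cv2.imwrite(f"pics/{n}0.png",im[:,:,::-1]); print(n,vision.calibration(n))
print(vision.calibration("wrist"))
E
```

```text
{'time': 0.0, 'q': array([ 1.17012535e+00,  2.64738916e-01,  1.60538535e+00, -6.79433087e-06,
        1.27369982e+00, -3.69116016e-02]), 'joint_vel': array([0.00081156, 0.00156519, 0.00141531, 0.00053539, 0.00196032,
       0.00098235]), 'joint_torque': array([-2.47832386e-04, -5.15150821e+01, -3.67293191e+01,  2.04320349e-05,
        1.36840035e-02,  1.30503608e-06]), 'tool_pos': array([0.23988205, 0.63014911, 0.22996549]), 'tcp_rot': array([-0.56815693, -3.08930207,  0.00342326]), 'wrist_force': array([-0.61801722, -0.7871988 , -0.10512396]), 'torque': array([ 0.05305342, -0.05439196,  0.02573594]), 'grip_force': 0.0, 'width': 0.999748811139142}
top {'vfov': 56.79928819485305, 'cx': 314.94817961479225, 'cy': 235.3745105515384, 'R': array([[-0.04638869, -0.99891759,  0.00342498],
       [-0.96726794,  0.04406207, -0.24990251],
       [ 0.24948111, -0.01490553, -0.96826494]]), 't': array([0.04602679, 0.63028169, 0.81149614])}
side {'vfov': 46.72299754401629, 'cx': 315.5533753246951, 'cy': 241.04346792309997, 'R': array([[-0.98404546,  0.17744877,  0.01290213],
       [ 0.10535585,  0.6396164 , -0.76144008],
       [-0.14336902, -0.74793234, -0.64810689]]), 't': array([0.58202979, 0.01112681, 1.11056741])}
{'vfov': 60.66398472831832, 'cx': 321.12128327506065, 'cy': 237.92073910051994, 'mount': array([[ 5.37923567e-04, -9.63623004e-01, -2.67264693e-01,
         6.84103856e-02],
       [ 9.99999721e-01,  3.79723284e-04,  6.43606617e-04,
         4.94745751e-04],
       [-5.18707515e-04, -2.67264965e-01,  9.63622939e-01,
        -1.42469574e-01],
       [ 0.00000000e+00,  0.00000000e+00,  0.00000000e+00,
         1.00000000e+00]])}
```

View pics/top0.png

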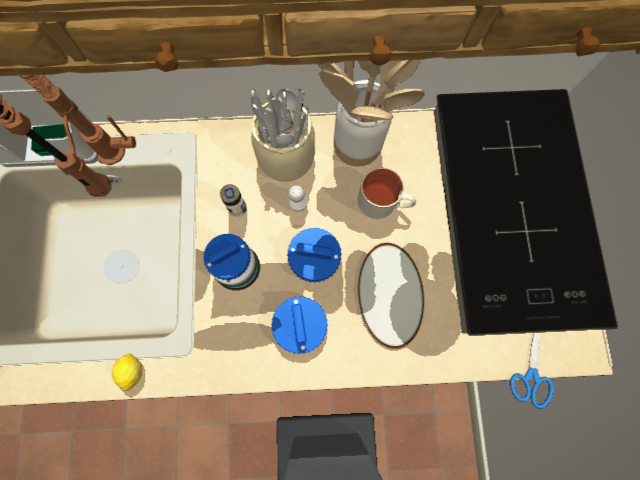

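View pics/side0.png

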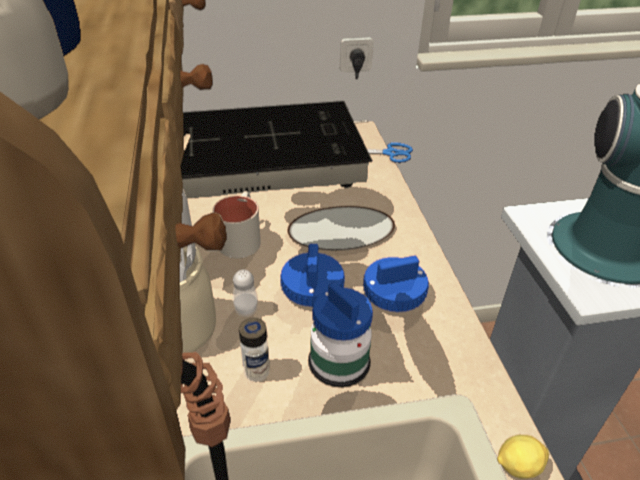

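Candidates for the cap, by top-view pixel: (228,257) on the tub, (314,255) loose, (300,325) loose. In the side view these are (342,310), (312,278) and (396,283). The one seated on the white tub fits the description, and a crop will check it.

```bash
python3 - <<'E'
import cv2,numpy as np
a=cv2.imread("pics/top0.png");b=cv2.imread("pics/side0.png")
A=cv2.resize(a[220:310,190:280],None,fx=6.6,fy=6.6,interpolation=cv2.INTER_CUBIC)[:594,:]
A=cv2.resize(a[225:300,190:270],(400,375),interpolation=cv2.INTER_CUBIC)
B=cv2.resize(b[265:395,300:380],(369,600),interpolation=cv2.INTER_CUBIC)
C=np.zeros((600,780,3),np.uint8);C[:375,:400]=A;C[:600,405:774]=B
cv2.imwrite("pics/crop0.png",C)
E
```

```text
(no output)
```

View pics/crop0.png

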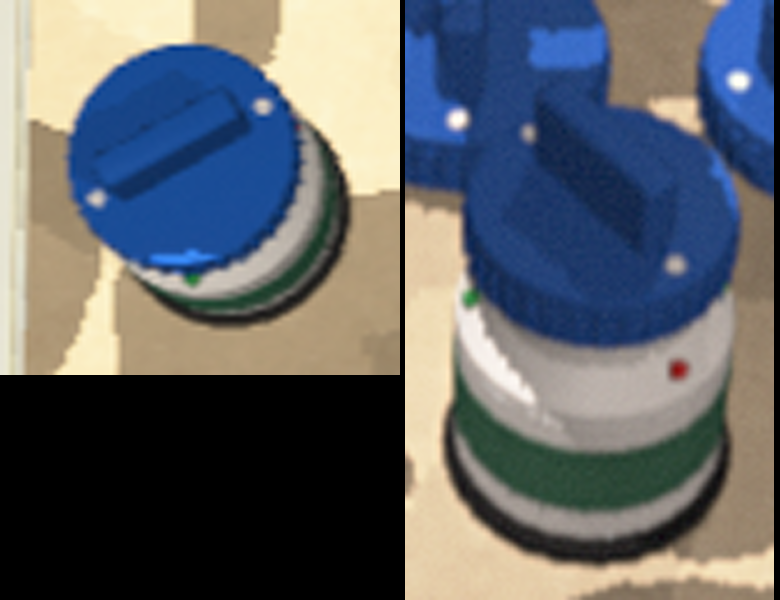

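The crop confirms the choice. The cap on the tub has white dots at top (242.6,246.2) and (209.2,264.8), and at side (326.9,293.8) and (358.5,322.4). A red dot lies under the bar's direction, so the cap is locked. Next I compute positions.

```bash
cat > h.py <<'E'
import numpy as np,cv2
from workcell import read_state, vision
from scipy.spatial.transform import Rotation as Rot
def ray(n,p):
    c=vision.calibration(n);f=240/np.tan(np.radians(c["vfov"]/2))
    d=c["R"].T@np.array([(p[0]-c["cx"])/f,(p[1]-c["cy"])/f,1]);o=-c["R"].T@c["t"];return o,d/np.linalg.norm(d)
def atz(n,p,z):
    o,d=ray(n,p);return o+d*(z-o[2])/d[2]
def tri(p,q):
    A=0;b=0
    for n,x in(("top",p),("side",q)):
        o,d=ray(n,x);M=np.eye(3)-np.outer(d,d);A=A+M;b=b+M@o
    return np.linalg.solve(A,b)
E
python3 - <<'E'
from h import *
np.set_printoptions(precision=4,suppress=True)
P=[(242.6,246.2),(209.2,264.8)];Q=[(326.9,293.8),(358.5,322.4)]
for n,S in(("top",P),("side",Q)):
    w=[atz(n,p,.126) for p in S];m=(w[0]+w[1])/2;d=w[0]-w[1];print(n,w,m,np.linalg.norm(d),np.degrees(np.arctan2(d[1],d[0])))
print([tri(p,q) for p,q in zip(P,Q)])
for p in[(391,295),(391,243),(391,347.5),(358,295),(424,295)]:print("tray",atz("top",p,.01))
for p in[(341.5,228),(288,230),(395,226)]:print("trayS",atz("side",p,.01))
# ellipse fit of tray by not-blue-worktop: brown rim contour
a=cv2.imread("pics/top0.png").astype(int)[235:355,350:432]
s=a.max(2)-a.min(2); m=((s<28)&(a.min(2)>90)).astype(np.uint8)
c=max(cv2.findContours(m,0,1)[0],key=cv2.contourArea);e=cv2.fitEllipse(cv2.convexHull(c));print(e)
for z in(.01,.006):print(atz("top",(e[0][0]+350,e[0][1]+235),z))
for p in[(314,255),(300,325)]:print("decoy",atz("top",p,.05))
for p in[(230,188),(297,190),(383,185)]:print("by",atz("top",p,.1))
# long axis direction
th=np.radians(e[2]);v=np.array([-np.sin(th),np.cos(th)])
u=np.array(e[0])+[350,235]
w=atz("top",u+50*v,.01)-atz("top",u-50*v,.01);print(w,np.degrees(np.arctan2(w[1],w[0])),np.linalg.norm(w)/100*e[1][1])
E
```

```text
top [array([0.605 , 0.1552, 0.126 ]), array([0.5722, 0.2176, 0.126 ])] [0.5886 0.1864 0.126 ] 0.07058535281743945 -62.27629915623866
side [array([0.6041, 0.1557, 0.126 ]), array([0.5709, 0.218 , 0.126 ])] [0.5875 0.1869 0.126 ] 0.07063211281829672 -61.964299850528576
[array([0.6045, 0.1554, 0.1259]), array([0.5715, 0.2179, 0.1262])]
tray [ 0.5133 -0.1376  0.01  ]
tray [ 0.6253 -0.1476  0.01  ]
tray [ 0.4068 -0.128   0.01  ]
tray [ 0.5165 -0.0683  0.01  ]
tray [ 0.5101 -0.2068  0.01  ]
trayS [ 0.5143 -0.1316  0.01  ]
trayS [ 0.6224 -0.1429  0.01  ]
trayS [ 0.4048 -0.1203  0.01  ]
((40.50271224975586, 60.09929275512695), (61.56359100341797, 99.99400329589844), 173.2294158935547)
[ 0.5132 -0.1365  0.01  ]
[ 0.5136 -0.1372  0.006 ]
decoy [0.5979 0.0204 0.05  ]
decoy [0.4582 0.0545 0.05  ]
by [0.7329 0.1838 0.1   ]
by [0.7225 0.0491 0.1   ]
by [ 0.7254 -0.125   0.1   ]
[0.2088 0.0062 0.    ] 1.7133187821819813 0.20883207087337607
```

```bash
cat >> h.py <<'E'
def go(x,y,z,yaw):
    """tool-frame total shift (before turning) and turn to reach TCP target, tool straight down, tool-y at yaw deg"""
    s=read_state();R=Rot.from_rotvec(s["tcp_rot"])
    d=R.inv().apply(np.array([x,y,z])-s["tool_pos"])
    yv=np.array([np.cos(np.radians(yaw)),np.sin(np.radians(yaw)),0]);zv=np.array([0,0,-1.])
    T=Rot.from_matrix(np.c_[np.cross(yv,zv),yv,zv])
    print("shift mm",(d*1e3).round(1),"turn rad",(R.inv()*T).as_rotvec().round(4),"F",s["wrist_force"].round(1),"pos",s["tool_pos"].round(4),"w",s["width"].round(3),"t",round(s["time"],2))
E
python3 -c "
from h import *
go(.588,.1866,.2,27.9)"
```

```text
Traceback (most recent call last):
  File "h.py", line 20, in go
    print("shift mm",(d*1e3).round(1),"turn rad",(R.inv()*T).as_rotvec().round(4),"F",s["wrist_force"].round(1),"pos",s["tool_pos"].round(4),"w",s["width"].round(3),"t",round(s["time"],2))
                                                                                                                                                 ^^^^^^^^^^^^^^^^
AttributeError: 'float' object has no attribute 'round'
```

```bash
sed -i 's/s\["width"\].round(3)/round(s["width"],3)/' h.py
python3 -c "
from h import *
go(.588,.1866,.2,27.9)"
```

```text
shift mm [-483.2 -290.7   30.6] turn rad [-2.0e-03  7.0e-04  7.2e-01] F [ 0.1 -0.3 -0.4] pos [0.2399 0.6302 0.2301] w 1.002 t 0.1
```

Emit:
{"op": "jog_arm", "data": {"turn": [[0,0,0],[0,0,0],[0,0,0],[0,0,0],[0,0,0],[0,0,0],[0,0,0],[0,0,0],[0,0,0],[0,0,0],[0,0,0],[0,0,0],[0,0,0],[0,0,0],[0,0,0],[0,0,0],[0,0,0],[0,0,0],[0,0,0],[0,0,0]], "delta_pos": [[-0.012,-0.008,0],[-0.026,-0.0155,0],[-0.026,-0.0155,0],[-0.026,-0.0155,0],[-0.026,-0.0155,0],[-0.026,-0.0155,0],[-0.026,-0.0155,0],[-0.026,-0.0155,0],[-0.026,-0.0155,0],[-0.026,-0.0155,0],[-0.026,-0.0155,0],[-0.026,-0.0155,0],[-0.026,-0.0155,0],[-0.026,-0.0155,0],[-0.026,-0.0155,0],[-0.026,-0.0155,0],[-0.026,-0.0155,0],[-0.026,-0.0155,0],[-0.026,-0.0155,0],[-0.003,-0.0037,0]], "gripper": [0.085,0.085,0.085,0.085,0.085,0.085,0.085,0.085,0.085,0.085,0.085,0.085,0.085,0.085,0.085,0.085,0.085,0.085,0.085,0.085], "grip_force": 60}}

```text
time: 1.77
tool_pos: [0.5904, 0.1826, 0.2309]
tcp_rot: [0.573, 3.087, -0.003]
wrist_force: [-0.2, -0.1, -0.2]
width: 0.995
grip_force: 0.0
```

Emit:
{"op": "jog_arm", "data": {"turn": [[0,0,0.1],[0,0,0.1],[0,0,0.1],[0,0,0.1],[0,0,0.1],[0,0,0.1],[0,0,0.1],[-0.002,0.0,0.02],[0,0,0],[0,0,0]], "delta_pos": [[0,0,0],[0,0,0],[0,0,0],[0,0,0],[0,0,0],[0,0,0],[0,0,0],[0,0,0],[0,0,0],[0,0,0]], "gripper": [0.085,0.085,0.085,0.085,0.085,0.085,0.085,0.085,0.085,0.085]}}

```text
time: 2.6
tool_pos: [0.5877, 0.1871, 0.2312]
tcp_rot: [1.617, 2.693, 0.002]
wrist_force: [0.0, -0.3, 0.2]
width: 0.994
grip_force: 0.0
```

```bash
python3 - <<'E'
from h import *
go(.588,.1866,.19,27.9)
s=read_state();im=vision.read_camera("wrist")[:,:,::-1].copy()
c=vision.calibration("wrist");f=240/np.tan(np.radians(c["vfov"]/2))
M=np.eye(4);M[:3,:3]=Rot.from_rotvec(s["tcp_rot"]).as_matrix();M[:3,3]=s["tool_pos"]
W=np.linalg.inv(M@c["mount"])
for P in[(.6045,.1554,.126),(.5715,.2179,.126),(.588,.1866,.156)]:
    v=W@np.r_[P,1];u=(v[0]/v[2]*f+c["cx"],v[1]/v[2]*f+c["cy"]);print(u);cv2.circle(im,tuple(int(round(k)) for k in u),4,(0,255,255),1)
cv2.imwrite("pics/w1.png",im)
E
```

```text
shift mm [-0.6 -0.1 41.2] turn rad [ 0.0016 -0.0001  0.0023] F [ 0.  -0.3  0.2] pos [0.5877 0.1871 0.2312] w 0.994 t 2.6
(np.float64(320.6877957764021), np.float64(291.0523440683556))
(np.float64(321.12327295483533), np.float64(182.28356546630866))
(np.float64(320.92839728947575), np.float64(253.22697787229552))
```

View pics/w1.png

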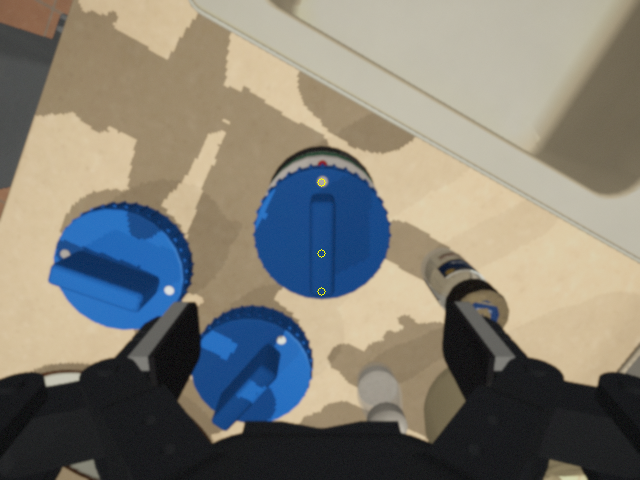

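The wrist view shows the bar centred at (321,250) and vertical. The predicted deck dot (321,182) falls on the real one, so alignment is good. Next: descend with the fingers partly shut, then grip.

Emit:
{"op": "jog_arm", "data": {"turn": [[0.0015,0,0.002],[0,0,0],[0,0,0],[0,0,0],[0,0,0],[0,0,0],[0,0,0],[0,0,0],[0,0,0],[0,0,0],[0,0,0],[0,0,0]], "delta_pos": [[-0.0005,0,0.01],[0,0,0.01],[0,0,0.01],[0,0,0.01],[0,0,0.005],[0,0,0],[0,0,0.012],[0,0,0.012],[0,0,0.012],[0,0,0.01],[0,0,0.004],[0,0,0]], "gripper": [0.034,0.034,0.034,0.034,0.034,0.034,0.034,0.034,0.034,0.034,0.034,0.034]}}

```text
time: 3.65
tool_pos: [0.5871, 0.1865, 0.134]
tcp_rot: [-1.622, -2.688, 0.004]
wrist_force: [-0.3, -0.6, -0.5]
width: 0.398
grip_force: 0.0
```

Emit:
{"op": "jog_arm", "data": {"turn": [[0,0,0],[0,0,0],[0,0,0],[0,0,0],[0,0,0],[0,0,0]], "delta_pos": [[0,0,0],[0,0,0],[0,0,0],[0,0,0],[0,0,0],[0,0,0]], "gripper": [0.005,0.005,0.005,0.005,0.005,0.005]}}

```text
time: 4.15
tool_pos: [0.5887, 0.1869, 0.1369]
tcp_rot: [1.623, 2.689, 0.002]
wrist_force: [-0.4, -0.1, 0.5]
width: 0.147
grip_force: 60.1
```

```bash
python3 -c "
from h import *
s=read_state();print(s['torque'].round(2),s['grip_force'])
go(.588,.1866,.126,27.9)"
```

```text
[-0.08  0.12 -0.01] 60.14742851257324
shift mm [ 0.1 -0.8 10.9] turn rad [ 0.0013  0.0003 -0.0019] F [-0.4 -0.1  0.5] pos [0.5887 0.1869 0.1369] w 0.147 t 4.15
```

Emit:
{"op": "jog_arm", "data": {"turn": [[0,0,0],[0,0,0],[0,0,0],[0,0,0],[0,0,0]], "delta_pos": [[0,0,0.001],[0,0,0.001],[0,0,0.001],[0,0,0],[0,0,0]], "gripper": [0.005,0.005,0.005,0.005,0.005]}}

```text
time: 4.57
tool_pos: [0.5888, 0.187, 0.1345]
tcp_rot: [1.622, 2.689, 0.002]
wrist_force: [-1.8, -1.7, 6.8]
width: 0.153
grip_force: 61.0
```

Emit:
{"op": "jog_arm", "data": {"turn": [[0,0,0],[0,0,0],[0,0,0],[0,0,0]], "delta_pos": [[0,0,0.001],[0,0,0.001],[0,0,0],[0,0,0]], "gripper": [0.005,0.005,0.005,0.005]}}

```text
time: 4.9
tool_pos: [0.5888, 0.1869, 0.1328]
tcp_rot: [1.622, 2.689, 0.002]
wrist_force: [-3.2, -1.1, 7.7]
width: 0.147
grip_force: 61.2
```

Emit:
{"op": "jog_arm", "data": {"turn": [[0,0,0],[0,0,0],[0,0,0],[0,0,0],[0,0,0]], "delta_pos": [[0,0,0.001],[0,0,0.001],[0,0,0.001],[0,0,0],[0,0,0]], "gripper": [0.005,0.005,0.005,0.005,0.005]}}

```text
time: 5.32
tool_pos: [0.5889, 0.187, 0.1302]
tcp_rot: [1.622, 2.689, 0.002]
wrist_force: [-3.5, -0.7, 9.0]
width: 0.147
grip_force: 61.4
```

Emit:
{"op": "jog_arm", "data": {"turn": [[0,0,0],[0,0,0],[0,0,0]], "delta_pos": [[0,0,0.001],[0,0,0],[0,0,0]], "gripper": [0.005,0.005,0.005]}}

```text
time: 5.57
tool_pos: [0.5889, 0.187, 0.1293]
tcp_rot: [1.622, 2.689, 0.002]
wrist_force: [-3.0, -1.9, 10.2]
width: 0.147
grip_force: 61.5
```

Emit:
{"op": "jog_arm", "data": {"turn": [[0,0,0],[0,0,0],[0,0,0]], "delta_pos": [[0,0,0.0008],[0,0,0],[0,0,0]], "gripper": [0.005,0.005,0.005]}}

```text
time: 5.82
tool_pos: [0.5889, 0.187, 0.1286]
tcp_rot: [1.622, 2.689, 0.002]
wrist_force: [-2.8, -1.0, 9.9]
width: 0.146
grip_force: 61.4
```

Emit:
{"op": "jog_arm", "data": {"turn": [[0,0,0],[0,0,0],[0,0,0]], "delta_pos": [[0,0,0.0008],[0,0,0],[0,0,0]], "gripper": [0.005,0.005,0.005]}}

```text
time: 6.07
tool_pos: [0.5889, 0.187, 0.1283]
tcp_rot: [1.622, 2.689, 0.002]
wrist_force: [-6.1, -1.5, 11.9]
width: 0.152
grip_force: 61.8
```

Emit:
{"op": "jog_arm", "data": {"turn": [[0,0,0],[0,0,0],[0,0,0]], "delta_pos": [[0,0,0.0006],[0,0,0],[0,0,0]], "gripper": [0.005,0.005,0.005]}}

```text
time: 6.32
tool_pos: [0.589, 0.187, 0.1283]
tcp_rot: [1.622, 2.689, 0.002]
wrist_force: [-5.9, -2.4, 15.2]
width: 0.145
grip_force: 62.1
```

Emit:
{"op": "jog_arm", "data": {"turn": [[0,0,0],[0,0,0],[0,0,0]], "delta_pos": [[0,0,0.001],[0,0,0],[0,0,0]], "gripper": [0.005,0.005,0.005]}}

```text
time: 6.57
tool_pos: [0.5891, 0.187, 0.1283]
tcp_rot: [1.622, 2.689, 0.003]
wrist_force: [-8.4, -2.6, 19.2]
width: 0.148
grip_force: 62.8
```

Hard stop at TCP z = 0.1283: z stalls while the force climbs. Now I ease up 4.5 mm.

Emit:
{"op": "jog_arm", "data": {"turn": [[0,0,0],[0,0,0],[0,0,0],[0,0,0],[0,0,0],[0,0,0]], "delta_pos": [[0,0,-0.002],[0,0,-0.002],[0,0,-0.001],[0,0,-0.001],[0,0,0],[0,0,0]], "gripper": [0.005,0.005,0.005,0.005,0.005,0.005]}}

```text
time: 7.07
tool_pos: [0.5889, 0.187, 0.1319]
tcp_rot: [1.622, 2.689, 0.002]
wrist_force: [-2.7, -1.6, 8.6]
width: 0.152
grip_force: 61.2
```

Emit:
{"op": "jog_arm", "data": {"turn": [[0,0,0],[0,0,0],[0,0,-0.03],[0,0,-0.03],[0,0,-0.03],[0,0,-0.03],[0,0,-0.03],[0,0,0],[0,0,0]], "delta_pos": [[0,0,-0.001],[0,0,0],[0,0,0],[0,0,0],[0,0,0],[0,0,0],[0,0,0],[0,0,0],[0,0,0]], "gripper": [0.005,0.005,0.005,0.005,0.005,0.005,0.005,0.005,0.005]}}

```text
time: 7.82
tool_pos: [0.5898, 0.1873, 0.1332]
tcp_rot: [1.415, 2.802, 0.005]
wrist_force: [-1.5, 0.2, 9.0]
width: 0.149
grip_force: 61.1
```

```bash
python3 -c "
from h import *
print(read_state()['torque'].round(2))
go(.588,.1866,.1328,27.9)"
```

```text
[-0.03  0.27  0.08]
shift mm [ 0.5 -1.9  0.3] turn rad [0.0039 0.0009 0.1482] F [-1.5  0.2  9. ] pos [0.5898 0.1873 0.1332] w 0.149 t 7.82
```

Emit:
{"op": "jog_arm", "data": {"turn": [[0,0,-0.05],[0,0,-0.05],[0,0,-0.05],[0,0,-0.05],[0,0,-0.05],[0,0,-0.05],[0,0,-0.05],[0,0,-0.05],[0,0,0]], "delta_pos": [[0,0,0.0003],[0,0,0],[0,0,0],[0,0,0],[0,0,0],[0,0,0],[0,0,0],[0,0,0],[0,0,0]], "gripper": [0.005,0.005,0.005,0.005,0.005,0.005,0.005,0.005,0.005]}}

```text
time: 8.57
tool_pos: [0.5904, 0.1877, 0.1331]
tcp_rot: [0.827, 3.026, 0.005]
wrist_force: [0.4, 1.0, 8.0]
width: 0.145
grip_force: 61.1
```

```bash
python3 -c "
from h import *
print(read_state()['torque'].round(2))
go(.588,.1866,.1328,84.9)"
```

```text
[0.09 0.11 0.01]
shift mm [ 1.5 -2.1  0.3] turn rad [ 0.0035  0.0042 -0.4448] F [0.4 1.  8. ] pos [0.5904 0.1877 0.1331] w 0.145 t 8.57
```

Turning freely. I finish to 57°.

Emit:
{"op": "jog_arm", "data": {"turn": [[0,0,-0.05],[0,0,-0.05],[0,0,-0.05],[0,0,-0.05],[0,0,-0.05],[0,0,-0.05],[0,0,-0.05],[0,0,-0.05],[0,0,-0.04],[0,0,0],[0,0,0]], "delta_pos": [[0,0,0],[0,0,0],[0,0,0],[0,0,0],[0,0,0],[0,0,0],[0,0,0],[0,0,0],[0,0,0],[0,0,0],[0,0,0]], "gripper": [0.005,0.005,0.005,0.005,0.005,0.005,0.005,0.005,0.005,0.005,0.005]}}

```text
time: 9.48
tool_pos: [0.5904, 0.1878, 0.1332]
tcp_rot: [0.15, 3.133, 0.004]
wrist_force: [-0.5, 1.3, 6.7]
width: 0.151
grip_force: 61.1
```

```bash
python3 -c "
from h import *
print(read_state()['torque'].round(2))
go(.588,.1866,.1328,84.9)"
```

```text
[0.17 0.15 0.02]
shift mm [ 2.3 -1.5  0.4] turn rad [ 0.0027  0.0049 -0.0067] F [-0.5  1.3  6.7] pos [0.5904 0.1878 0.1332] w 0.151 t 9.48
```

Emit:
{"op": "jog_arm", "data": {"turn": [[0,0,0],[0,0,0],[0,0,0],[0,0,0],[0,0,0],[0,0,0],[0,0,0],[0,0,0]], "delta_pos": [[0,0,-0.001],[0,0,-0.002],[0,0,-0.002],[0,0,-0.002],[0,0,-0.002],[0,0,-0.003],[0,0,0],[0,0,0]], "gripper": [0.005,0.005,0.005,0.005,0.005,0.005,0.005,0.005]}}

```text
time: 10.15
tool_pos: [0.5875, 0.1865, 0.1418]
tcp_rot: [-0.15, -3.136, 0.001]
wrist_force: [0.1, 1.2, -0.5]
width: 0.15
grip_force: 60.0
```

Emit:
{"op": "jog_arm", "data": {"turn": [[0,0,0],[0,0,0],[0,0,0],[0,0,0],[0,0,0],[0,0,0],[0,0,0],[0,0,0],[0,0,0],[0,0,0]], "delta_pos": [[0,0,-0.005],[0,0,-0.01],[0,0,-0.015],[0,0,-0.015],[0,0,-0.015],[0,0,-0.015],[0,0,-0.015],[0,0,-0.01],[0,0,0],[0,0,0]], "gripper": [0.005,0.005,0.005,0.005,0.005,0.005,0.005,0.005,0.005,0.005]}}

```text
time: 10.98
tool_pos: [0.5888, 0.1869, 0.2437]
tcp_rot: [0.15, 3.136, 0.001]
wrist_force: [-0.5, 0.8, -1.0]
width: 0.139
grip_force: 60.0
```

```bash
python3 - <<'E'
from h import *
go(.5136,-.1365,.2,84.9)
a=vision.read_camera("top")[:,:,::-1];b=vision.read_camera("side")[:,:,::-1]
cv2.imwrite("pics/c2.png",np.hstack([a[120:370,170:470],cv2.resize(b[120:420,180:480],(250,250))]))
E
```

```text
shift mm [  44.  -329.2   43.3] turn rad [ 0.0009  0.002  -0.0068] F [-0.5  0.8 -1. ] pos [0.5888 0.1869 0.2437] w 0.139 t 10.98
```

View pics/c2.png

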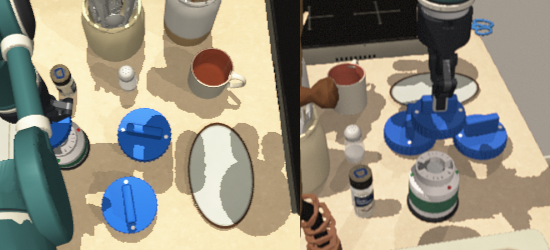

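The cap is off the tub and held in the gripper (side crop 438,115), and the tub mouth is open. Next I carry it to the tray.

Emit:
{"op": "jog_arm", "data": {"turn": [[0,0,0],[0,0,0],[0,0,0],[0,0,0],[0,0,0],[0,0,0],[0,0,0],[0,0,0],[0,0,0],[0,0,0],[0,0,0],[0,0,0],[0,0,0],[0,0,0],[0,0,0],[0,0,0],[0,0,0],[0,0,0],[0,0,0],[0,0,0]], "delta_pos": [[0.001,-0.006,0],[0.002,-0.012,0],[0.0025,-0.019,0],[0.0025,-0.019,0],[0.0025,-0.019,0],[0.0025,-0.019,0],[0.0025,-0.019,0],[0.0025,-0.019,0],[0.0025,-0.019,0],[0.0025,-0.019,0],[0.0025,-0.019,0],[0.0025,-0.019,0],[0.0025,-0.019,0],[0.0025,-0.019,0],[0.0025,-0.019,0],[0.0025,-0.019,0],[0.0025,-0.019,0],[0.0025,-0.019,0],[0.001,-0.006,0],[0,0,0]], "gripper": [0.005,0.005,0.005,0.005,0.005,0.005,0.005,0.005,0.005,0.005,0.005,0.005,0.005,0.005,0.005,0.005,0.005,0.005,0.005,0.005]}}

```text
time: 12.75
tool_pos: [0.5119, -0.1371, 0.242]
tcp_rot: [-0.155, -3.137, -0.0]
wrist_force: [-0.0, -0.7, -1.1]
width: 0.144
grip_force: 59.9
```

```bash
python3 - <<'E'
from h import *
go(.5136,-.1365,.06,84.9)
E
```

```text
shift mm [ -1.8   0.7 182. ] turn rad [ 0.0001 -0.0009 -0.0095] F [-0.  -0.7 -1.1] pos [ 0.5119 -0.1371  0.242 ] w 0.144 t 12.75
```

Emit:
{"op": "jog_arm", "data": {"turn": [[0,0,0],[0,0,0],[0,0,0],[0,0,0],[0,0,0],[0,0,0],[0,0,0],[0,0,0],[0,0,0],[0,0,0],[0,0,0],[0,0,0],[0,0,0],[0,0,0],[0,0,0]], "delta_pos": [[-0.0015,0.0005,0.005],[0,0,0.01],[0,0,0.015],[0,0,0.02],[0,0,0.02],[0,0,0.02],[0,0,0.02],[0,0,0.02],[0,0,0.015],[0,0,0.012],[0,0,0.01],[0,0,0.008],[0,0,0.003],[0,0,0],[0,0,0]], "gripper": [0.005,0.005,0.005,0.005,0.005,0.005,0.005,0.005,0.005,0.005,0.005,0.005,0.005,0.005,0.005]}}

```text
time: 14.0
tool_pos: [0.5154, -0.1351, 0.0652]
tcp_rot: [0.15, 3.137, 0.0]
wrist_force: [0.2, -0.1, -0.1]
width: 0.147
grip_force: 59.9
```

```bash
python3 - <<'E'
from h import *
go(.5136,-.1365,.0484,84.9)
b=vision.read_camera("side")[:,:,::-1];w=vision.read_camera("wrist")[:,:,::-1]
cv2.imwrite("pics/c3.png",np.hstack([cv2.resize(b[170:290,250:430],(450,300)),cv2.resize(w,(350,300))]))
E
```

```text
shift mm [ 1.7 -1.5 16.8] turn rad [ 0.0001  0.0013 -0.0067] F [ 0.2 -0.1 -0.1] pos [ 0.5154 -0.1351  0.0652] w 0.147 t 14.0
```

View pics/c3.png

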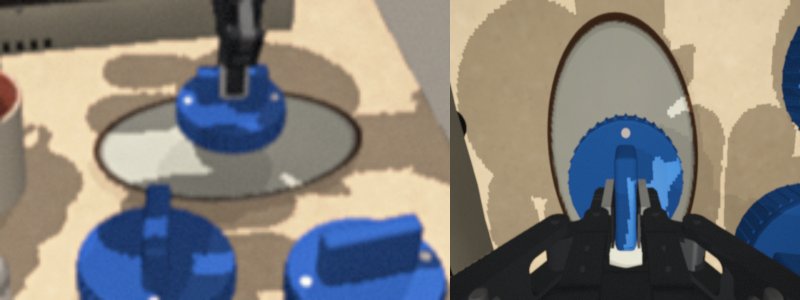

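The cap hangs upright over the tray's middle: side crop cap (232,110), tray (230,148). Next I lower it gently.

Emit:
{"op": "jog_arm", "data": {"turn": [[0,0,0],[0,0,0],[0,0,0],[0,0,0],[0,0,0],[0,0,0],[0,0,0],[0,0,0],[0,0,0]], "delta_pos": [[0.001,-0.001,0.003],[0,0,0.003],[0,0,0.002],[0,0,0.002],[0,0,0.002],[0,0,0.001],[0,0,0.001],[0,0,0],[0,0,0]], "gripper": [0.005,0.005,0.005,0.005,0.005,0.005,0.005,0.005,0.005]}}

```text
time: 14.85
tool_pos: [0.5137, -0.1359, 0.0506]
tcp_rot: [0.15, 3.138, 0.0]
wrist_force: [0.2, 0.1, -1.7]
width: 0.149
grip_force: 59.9
```

Emit:
{"op": "jog_arm", "data": {"turn": [[0,0,0],[0,0,0],[0,0,0],[0,0,0]], "delta_pos": [[0,0,0.0007],[0,0,0.0007],[0,0,0],[0,0,0]], "gripper": [0.005,0.005,0.005,0.005]}}

```text
time: 15.18
tool_pos: [0.5137, -0.1359, 0.0492]
tcp_rot: [0.15, 3.138, 0.0]
wrist_force: [-0.2, 0.5, -0.7]
width: 0.151
grip_force: 59.9
```

Emit:
{"op": "jog_arm", "data": {"turn": [[0,0,0],[0,0,0],[0,0,0],[0,0,0]], "delta_pos": [[0,0,0.0006],[0,0,0.0005],[0,0,0],[0,0,0]], "gripper": [0.005,0.005,0.005,0.005]}}

```text
time: 15.52
tool_pos: [0.5139, -0.1361, 0.0486]
tcp_rot: [0.15, 3.137, 0.0]
wrist_force: [-0.1, 0.2, 2.7]
width: 0.144
grip_force: 60.3
```

Contact. Next I release and withdraw.

Emit:
{"op": "jog_arm", "data": {"turn": [[0,0,0],[0,0,0],[0,0,0],[0,0,0],[0,0,0],[0,0,0],[0,0,0],[0,0,0],[0,0,0],[0,0,0],[0,0,0],[0,0,0],[0,0,0],[0,0,0],[0,0,0]], "delta_pos": [[0,0,0],[0,0,0],[0,0,0],[0,0,0],[0,0,0],[0,0,0],[0,0,-0.005],[0,0,-0.01],[0,0,-0.015],[0,0,-0.02],[0,0,-0.02],[0,0,-0.02],[0,0,-0.02],[0,0,-0.01],[0,0,0]], "gripper": [0.018,0.025,0.035,0.04,0.04,0.04,0.04,0.04,0.04,0.04,0.04,0.04,0.04,0.04,0.04], "grip_force": 20}}

```text
time: 16.77
tool_pos: [0.516, -0.1367, 0.1722]
tcp_rot: [0.15, 3.131, -0.002]
wrist_force: [0.3, -0.2, 0.3]
width: 0.467
grip_force: 0.0
```

```bash
python3 - <<'E'
from h import *
go(.5136,-.1365,.0484,84.9)
a=vision.read_camera("top")[:,:,::-1]
b=vision.read_camera("side")[:,:,::-1];w=vision.read_camera("wrist")[:,:,::-1]
cv2.imwrite("pics/c4.png",np.vstack([np.hstack([cv2.resize(b[150:330,200:470],(450,300)),cv2.resize(w,(350,300))]),np.hstack([a[120:370,170:470],np.zeros((250,500,3),np.uint8)])]))
E
```

```text
shift mm [3.300e+00 1.000e-01 1.237e+02] turn rad [-0.0012  0.0072 -0.0068] F [ 0.3 -0.2  0.3] pos [ 0.516  -0.1367  0.1722] w 0.467 t 16.77
```

View pics/c4.png

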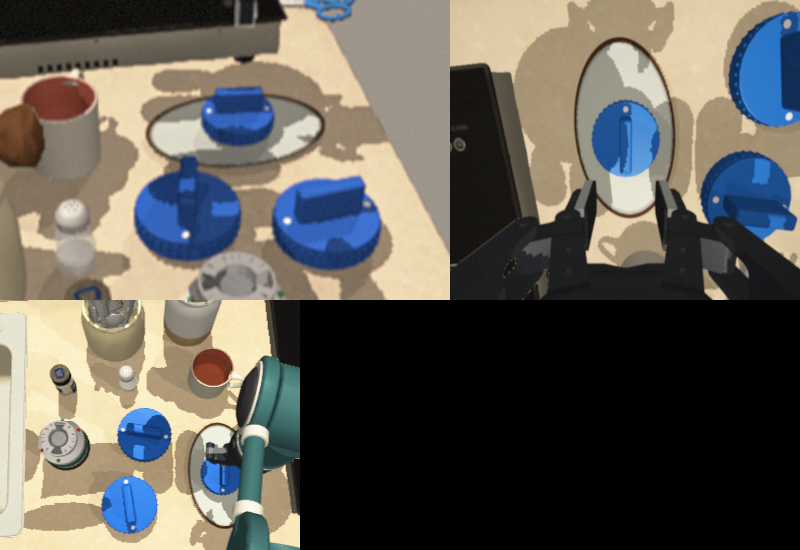

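The cap stands upright on the tray's middle (side crop 238,117; wrist crop 625,138). The gripper is clear and the other objects have not moved.

```bash
python3 -c "
from workcell import ticket;print(ticket.finish_job())"
```

```text
the job is handed in; nothing more can be done
None
```

The tub is open, its cap stands upright on the middle of the tray, the other things stand where they were, and the job is handed in at about 17 s; the hand-in call returned no verdict.

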